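Shim the rocking plate shaker

ROBOT

A 7-joint arm with a two-finger parallel gripper is mounted at the origin on the work surface. World frame = base frame: x ahead of the robot, y to its left, z up, the work surface at z = 0. Lengths are in mm, angles in rad, forces in N, time in s.
With the tool pointing down it reaches from about 425 to 1025 mm from the base axis. Payload 9.4 kg.
Tool frame: the origin (TCP) lies between the finger pads; the fingertips stand env.tip_reach ahead of it and the grasp point (between the pads) is the TCP (env.tip_reach is the distance from the TCP to the fingertips, in mm); z points along the fingers, y is the direction in which the jaws open and shut (so a half turn about z gives the same grasp; the last joint's range is limited). The gripper opens to 93 mm and grips with 3 to 60 N. Pads are 15 mm wide; open, the fingers measure 128 mm over their backs; the gripper's body (75 mm by 188 mm) begins 65 mm behind the grasp point.
Start: joints at [-0.077, 0.599, -0.003, 1.599, 0.002, 0.943, -0.08], TCP at [724.999, -0.007, 237.618] pointing down, gripper open.
Joint ranges: [-2.57, 2.57], [-0.35, 1.97], [-1.29, 1.29], [0.11, 2.56], [-1.05, 4.19], [0.11, 1.86], [-2.63, 2.63]. Speed limits (rad/s): [2.22, 2.22, 3.01, 3.01, 3.14, 3.14, 3.14].

INTERFACE

Orientations are given as [roll, pitch, yaw] about the fixed x, y, z axes, in that order (R = Rz(yaw) Ry(pitch) Rx(roll)).
In Python, from plant import env gives the robot as it stands. Calls block until the motion is done:
- env.move_pose(position, orientation): joint-space move of the TCP to a pose.
- env.move_l(position, ori=None, max_speed=150): straight line of the TCP; ori=None keeps the orientation; max_speed is the mean speed in mm/s.
- env.move_joints(angles): joint-space move.
- env.open_gripper() and env.close_gripper(): open the fingers fully, or close them until they stop; the grip force is fixed at half the most.
- env.hold(seconds).
- env.solve_ik(position, orientation): joint angles nearest the present ones, or None.
- env.read_state(): the state.
- env.get_image(name): name is "scene" or "side" or "wrist"; returns (picture, depth): 400x640x3 uint8, red, green, blue; 400x640 float32, mm along the optical axis (not along the pixel's ray), 0 where there is no reading.
- env.calibration(name): a dict with "mtx" (3x3 intrinsics, pixels), "R" (3x3) and "t" (3): a world point X has camera coordinates R X + t; the wrist camera has in their place "hand_eye" (4x4, takes a point from camera to tool coordinates, whose origin is the TCP and whose axes are the flange's). Camera axes: x right, y down, z forward; pixel columns grow to the right and rows downward; lengths in mm; the calibration is good to about 2 mm. A picture is of the moment at which its call begins: read the wrist's pose just before it. calibration takes no time and is no camera call.
A pose or a line that the arm cannot do raises env.Unreachable and nothing moves.
- env.job_done(): hands the job in, once; it reports no verdict.
The state is a dict: "time": time; "joint_pos": joint angles; "qvel": joint speeds; "effort": joint torques, N m; "position": TCP position; "eef_rot": TCP orientation; "wrist_force": force on the tool from outside, world axes, zero at the start; "wrist_torque": the same for the moment, N m; "grip_width": opening from 0.0 (shut) to 1.0 (fully open).
Only numpy, scipy, OpenCV 4.12 (cv2) and the standard library are available. Lean on these libraries where they do the work, as an engineer would, in place of code of your own. Each camera call takes 0.05 s, during which the arm holds its last target.

TASK

The plate shaker rocks because its yellow-capped foot hangs clear of the bench. Push the orange wedge along the bench, thin end first, under that foot until the foot rests firmly on it and the shaker stands steady and level, without jacking it up; then leave the wedge and press down firmly with a fingertip on the blue pad for a second to check that it no longer rocks, and back away. Only push and press: do not pick up or tip the wedge, do not shove the shaker about, and leave the other things where they stand.

Things in the scene. Friction and masses are not known exactly. Their poses are not given: they have to be found in the camera images.
- shaker: white plate shaker, loose, about 4.4 kg; housing 220 x 220 mm, top 85 mm up, clamped microplate to 114 mm. Origin: on the bench under the middle; x points from its display side to its back, y left, z up. Ball feet under grey side lugs (undersides 30 mm up) at x +-85, y +-145 mm; three stand on the bench, the yellow-capped one at (-85, +145) hangs clear and a few newtons on that corner rock it
- foot_bottom (a point): lowest point of the shaker's short yellow ball foot (24 mm diameter), straight under the yellow cap; 9 mm above the bench at the start. Its lug reaches 18 mm to each side and 20 mm outwards (to the shaker's +y) from here; the free way in is from the shaker's +y side
- shim: orange wedge, 0.1 kg, loose, 110 mm long, 60 wide. Origin: centre of its underside; x points to the thin end. Top: 2 mm high at x +55 mm, rising evenly to 16 mm at x -34; from there to x -55 a heel block 26 mm high with a flat upright back face. The foot meets the slope over about x +12 mm of the wedge and is well seated when the wedge goes 2 to 7 mm further (0.16 mm lift per mm)
- shim_heel (a point): centre of the wedge's upright back face (60 mm wide, 26 mm high), 13 mm above the bench
- pad_top (a point): centre of the top of the round blue pad (48 mm diameter, 6 mm proud of the housing) on the shaker's top by the yellow-capped foot; 91 mm above the bench. Pressing it loads the yellow foot. Rigid, does not give
- reagent: amber reagent bottle with blue cap, 60 mm across, 100 mm tall, loose, to be left alone. Origin: centre of its underside
- beaker: glass beaker, 70 mm across, 85 mm tall, loose, to be left alone. Origin: centre of its underside
- jar: small white jar with green cap, 56 mm across, 70 mm tall, loose, to be left alone. Origin: centre of its underside
- tip_box: blue pipette-tip box with clear lid, 85 x 120 x 59 mm, loose, to be left alone. Origin: centre of its underside
- tube_rack: green rack of capped tubes, 60 x 150 x 46 mm, loose, to be left alone. Origin: centre of its underside
- marker: white and black marker pen, 140 mm long, 15 mm thick, loose, to be left alone. Origin: centre of its underside

How it is judged (in metres and radians):
On the way, in this order (a step that is already met when the one before it is completed fails the run):
1. the yellow foot rests on the wedge with the shaker level, and the wedge has been let go (contact force between shim and short_foot above 0.5 N and angle between shaker's own z axis and vertical below 0.015 rad and angle between shim's own z axis and vertical below 0.05 rad and y of foot_bottom in the frame of shim between -0.026 and 0.026 m and contact force between the fingers and shim below 0.05 N and contact force between the fingers and shaker below 0.05 N), for 0.3 s.
2. the blue pad is pressed firmly and the shaker does not rock (contact force between shim and short_foot above 0.5 N and angle between shaker's own z axis and vertical below 0.015 rad and angle between shim's own z axis and vertical below 0.05 rad and y of foot_bottom in the frame of shim between -0.026 and 0.026 m and contact force between the fingers and pad above 4 N), for 0.2 s.
At the end, for the whole second after the job is handed in: The yellow foot bears on the wedge (over 0.5 N) and within 26 mm of the wedge's centre line, the shaker is level within 0.015 rad and within 20 mm of where it stood, the wedge lies flat on the bench, everything is at rest and the other things are within 25 mm of where they stood (contact force between shim and short_foot above 0.5 N and angle between shaker's own z axis and vertical below 0.015 rad and angle between shim's own z axis and vertical below 0.05 rad and y of foot_bottom in the frame of shim between -0.026 and 0.026 m and linear speed of each of shaker, shim below 0.01 m/s and distance of shaker from where it was at the start of the episode below 0.02 m and height (world z) of shim below 0.005 m and distance of each of reagent, beaker, jar, tip_box, tube_rack, marker from where it was at the start of the episode below 0.025 m); the robot touches nothing.
It fails at once if the wedge is lifted or tipped (height (world z) of shim above 0.01 m or angle between shim's own z axis and vertical above 0.2 rad).
It fails at once if the shaker is shoved more than 20 mm, lifted or tipped (distance of shaker from where it was at the start of the episode above 0.02 m or angle between shaker's own z axis and vertical above 0.09 rad).
It fails at once if a bystander is disturbed (distance of any of reagent, beaker, jar, tip_box, tube_rack, marker from where it was at the start of the episode above 0.025 m).
It also fails if it takes over 59 s, if anything falls off the work surface, if the arm or the gripper's body presses on something with over 40 N, if the wrist force passes 120 N, or if a joint passes its speed limit or range.

## Working session

There is one attempt and no reset: what is moved stays moved. The work goes in short steps, each a Python script; the robot and the scene stay as the last script left them, time stands still between calls to the robot, and variables do not carry over. Pictures are saved under pics/ and viewed, and the job is handed in when it is done.

```bash
ls; mkdir -p pics
python3 - <<'E'
from plant import env
import cv2,numpy as np
for n in ("scene","side","wrist"):
    s=env.read_state(); im,d=env.get_image(n); cv2.imwrite(f"pics/{n}0.png",im[:,:,::-1]); np.savez(f"{n}0.npz",im=im,d=d)
    c=env.calibration(n); print(n,{k:np.round(v,3).tolist() for k,v in c.items()})
print(s, env.tip_reach)
E
```

```text
pics
scene {'mtx': [[381.463, 0.0, 318.828], [0.0, 381.463, 199.32], [0.0, 0.0, 1.0]], 'R': [[0.822, 0.569, 0.021], [0.352, -0.478, -0.804], [-0.448, 0.669, -0.594]], 't': [-506.051, -114.005, 1205.484]}
side {'mtx': [[364.593, 0.0, 318.627], [0.0, 364.593, 200.613], [0.0, 0.0, 1.0]], 'R': [[0.929, -0.37, -0.016], [-0.272, -0.651, -0.708], [0.252, 0.662, -0.706]], 't': [-533.944, 244.799, 945.168]}
wrist {'mtx': [[287.297, 0.0, 319.527], [0.0, 287.297, 200.62], [0.0, 0.0, 1.0]], 'hand_eye': [[0.0, -0.969, -0.249, 68.001], [1.0, 0.0, -0.001, 1.025], [0.002, -0.249, 0.969, -147.142], [0.0, 0.0, 0.0, 1.0]]}
{'time': 0.1, 'joint_pos': array([-0.07668596,  0.60000639, -0.00253676,  1.60001828,  0.00178717,
        0.94289438, -0.07980263]), 'qvel': array([ 0.00107404, -0.00049241, -0.00059304, -0.00085113,  0.00148447,
       -0.00074357,  0.00113249]), 'effort': array([ 3.72570619e-03, -7.66555166e+01,  1.50162086e+00, -2.52937996e+01,
       -5.23535069e-02,  1.36034010e-02,  2.68517283e-05]), 'position': array([ 7.24609578e+02, -2.10815654e-02,  2.36885660e+02]), 'eef_rot': array([-3.14027371e+00,  1.18044408e-04,  1.57082518e+00]), 'wrist_force': array([-0.58075071,  0.39768273, -0.28082847]), 'wrist_torque': array([-0.02972096, -0.02733782, -0.02015013]), 'grip_width': 1.0020126149989748} 19.0
```

View pics/scene0.png

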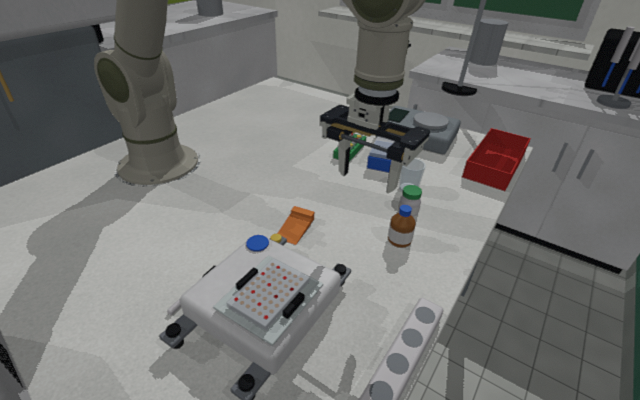

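View pics/side0.png

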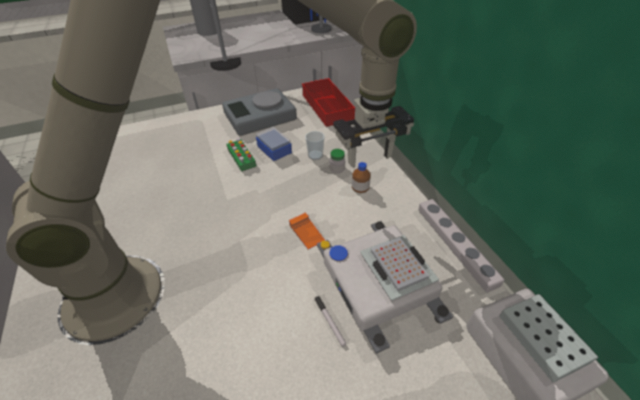

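View pics/wrist0.png

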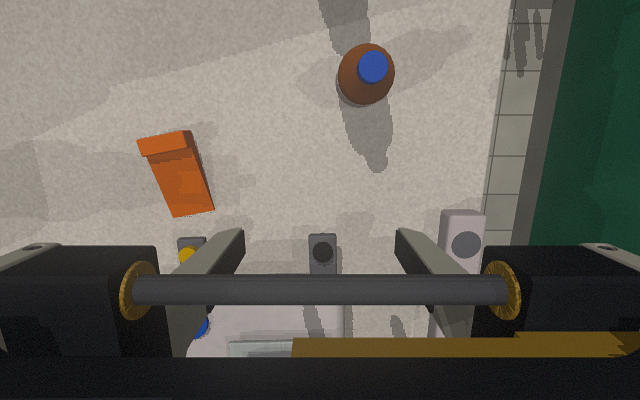

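Scene: the wedge (295,225) lies close to the yellow cap (277,238), with its heel pointing away from the shaker. Wrist: the wedge corners run from (137,140) to (213,210), with the cap at (187,255). Next I measure these.

```bash
cat > h.py <<'E'
import numpy as np,cv2
from scipy.spatial.transform import Rotation as Ro
from plant import env
def ext(name,s=None):
    c=env.calibration(name)
    if name!="wrist": return c["mtx"],c["R"],c["t"].ravel() if hasattr(c["t"],"ravel") else np.array(c["t"])
    T=np.eye(4);T[:3,:3]=Ro.from_euler("xyz",s["eef_rot"]).as_matrix();T[:3,3]=s["position"]
    M=np.linalg.inv(T@np.array(c["hand_eye"])); return c["mtx"],M[:3,:3],M[:3,3]
def ray(uv,z,e):
    K,R,t=e;uv=np.atleast_2d(uv).astype(float)
    d=(np.linalg.inv(K)@np.c_[uv,np.ones(len(uv))].T).T@R; C=-R.T@t
    return C+d*((z-C[2])/d[:,2])[:,None]
def dep(uv,d,e):
    K,R,t=e;uv=np.atleast_2d(uv).astype(int)
    z=d[uv[:,1],uv[:,0]][:,None]; p=(np.linalg.inv(K)@np.c_[uv,np.ones(len(uv))].T).T*z
    return (p-t)@R
def mask(im,col):
    h=cv2.cvtColor(im,cv2.COLOR_RGB2HSV)
    lo,hi={"orange":((5,170,90),(16,255,255)),"yellow":((18,150,90),(32,255,255)),"blue":((105,170,60),(125,255,255))}[col]
    return cv2.inRange(h,lo,hi)
def comps(m,a=15):
    n,l,st,c=cv2.connectedComponentsWithStats(m)
    return [(l==i,st[i],c[i]) for i in range(1,n) if st[i,4]>=a]
E
python3 - <<'E'
from h import *
s=env.read_state()
for n in("scene","side","wrist"):
    f=np.load(n+"0.npz");e=ext(n,s)
    for col in("orange","yellow","blue"):
        for m,st,c in comps(mask(f["im"],col)):
            v,u=np.nonzero(m);P=dep(np.c_[u,v],f["d"],e)
            print(n,col,st.tolist(),c.round(1),"depth med",np.median(P,0).round(0),"z10/90",np.percentile(P[:,2],[10,50,90]).round(0))
            if col=="orange":
                cn=max(cv2.findContours(m.astype(np.uint8),0,2)[0],key=cv2.contourArea)
                print(cv2.approxPolyDP(cn,2,True)[:,0].tolist())
            if col=="yellow": print("z50",ray(c,50,e).round(0))
            if col=="blue": print("z91",ray(c,91,e).round(0))
E
```

```text
scene orange [278, 207, 36, 37, 721] [296.3 224.3] depth med [541.   9.  11.] z10/90 [ 4. 11. 25.]
[[296, 207], [278, 233], [294, 243], [311, 221], [313, 213]]
scene yellow [271, 234, 10, 8, 47] [275.8 237.6] depth med [559. -93.  50.] z10/90 [47. 50. 52.]
z50 [[560. -92.  50.]]
scene blue [602, 63, 13, 24, 83] [607.9  74.4] depth med [1090. 1396.  135.] z10/90 [ 98. 135. 181.]
z91 [[1099. 1600.   91.]]
scene blue [619, 70, 14, 24, 67] [625.2  81.3] depth med [1151. 1335.  137.] z10/90 [ 98. 137. 176.]
z91 [[1167. 1539.   91.]]
scene blue [636, 86, 4, 7, 16] [637.9  89.8] depth med [1208. 1394.  104.] z10/90 [ 95. 104. 116.]
z91 [[1214. 1447.   91.]]
scene blue [368, 156, 23, 16, 254] [378.7 163.5] depth med [581. 376.  27.] z10/90 [10. 27. 43.]
z91 [[624. 275.  91.]]
scene blue [400, 205, 11, 11, 97] [404.9 210.2] depth med [774. 115.  99.] z10/90 [ 90.  99. 101.]
z91 [[772. 123.  91.]]
scene blue [247, 235, 21, 16, 252] [257.1 242.8] depth med [ 569. -160.   90.] z10/90 [89. 90. 91.]
z91 [[ 569. -160.   91.]]
side orange [290, 214, 18, 11, 87] [298.4 218.8] depth med [528.  45.  26
[... 596 characters left out ...]
, 217], [214, 209], [191, 149], [182, 148], [186, 147], [182, 131]]
wrist yellow [179, 245, 18, 18, 184] [186.1 252.6] depth med [557. -84.  51.] z10/90 [48. 51. 52.]
z50 [[557. -86.  50.]]
wrist yellow [498, 261, 23, 56, 211] [513.5 289.4] depth med [773.  30. 322.] z10/90 [317. 322. 323.]
z50 [[ 977. -137.   50.]]
wrist yellow [119, 265, 16, 49, 174] [123.9 287.8] depth med [678.  30. 322.] z10/90 [319. 322. 324.]
z50 [[ 470. -136.   50.]]
wrist yellow [291, 332, 336, 25, 6559] [469.4 346. ] depth med [760.  21. 331.] z10/90 [328. 331. 333.]
z50 [[ 931. -224.   50.]]
wrist blue [194, 320, 14, 19, 97] [201.7 329.4] depth med [ 585. -167.   90.] z10/90 [90. 90. 91.]
z91 [[ 585. -166.   91.]]
```

Run:
```python
import cv2
a=cv2.imread("pics/scene0.png")[190:390,150:360];cv2.imwrite("pics/sc_c.png",cv2.resize(a,None,fx=3,fy=3,interpolation=2)[:600])
a=cv2.imread("pics/wrist0.png")[110:270,110:260];cv2.imwrite("pics/wr_c.png",cv2.resize(a,None,fx=3.7,fy=3.7,interpolation=2)[:600])
```

```text
(no output)
```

View pics/sc_c.png

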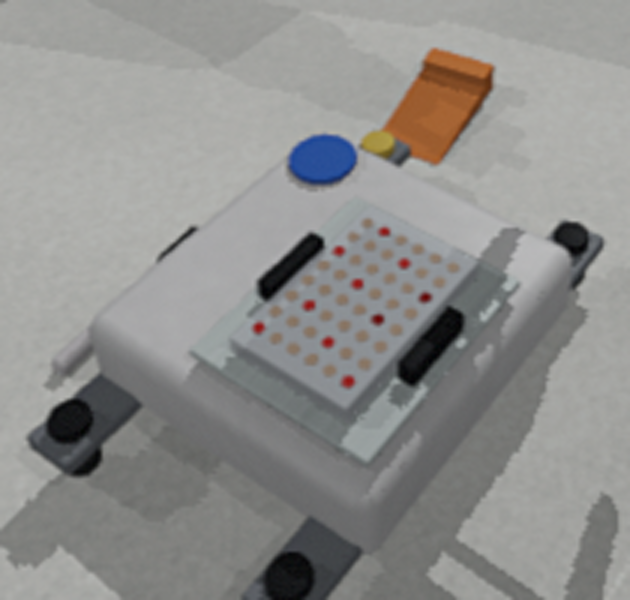

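View pics/wr_c.png

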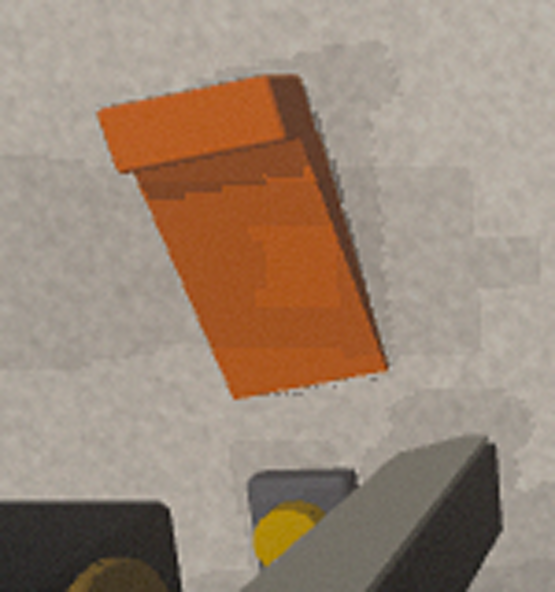

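Run:
```python
from h import *
s=env.read_state()
env.close_gripper()
env.move_pose([600,40,330],[np.pi,0,np.pi/2])
s=env.read_state();im,d=env.get_image("wrist");cv2.imwrite("pics/w1.png",im[:,:,::-1]);np.savez("w1.npz",im=im,d=d,p=s["position"],r=s["eef_rot"])
print(s["time"],s["position"],s["eef_rot"],s["joint_pos"].round(2),s["grip_width"],s["wrist_force"])
```

```text
2.2833 [600.76262962  39.6436203  329.86729502] [3.14064647e+00 2.42886401e-04 1.57062426e+00] [-0.16  0.36 -0.01  1.78  0.    1.   -0.16] 0.0033150178787296016 [ 0.38574474 -0.26789988  0.02906064]
```

View pics/w1.png

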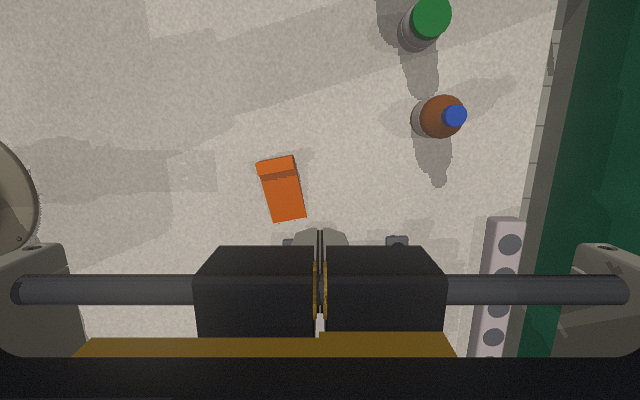

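The wrist view now shows the whole wedge, with its heel at (275,165) and thin end at (290,220). The yellow foot is hidden by the fingers, so I take that from the scene and side views.

Run:
```python
from h import *
f=np.load("w1.npz");s=dict(position=f["p"],eef_rot=f["r"]);e=ext("wrist",s)
m=max(comps(mask(f["im"],"orange")),key=lambda c:c[1][4])[0].astype(np.uint8)
cn=max(cv2.findContours(m,0,2)[0],key=cv2.contourArea)
print(cv2.approxPolyDP(cn,2,True)[:,0].tolist())
v,u=np.nonzero(m);P=dep(np.c_[u,v],f["d"],e)
def fit(P,nm):
    top=P[(P[:,2]>22)];print(nm,"heeltop n",len(top),top.mean(0).round(1))
    c,wh,a=cv2.minAreaRect(P[:,:2].astype(np.float32));print("  rect",np.round(c,1),np.round(wh,1),round(a,1))
fit(P,"w1")
s0={"position":np.array([724.61,-.02,236.89]),"eef_rot":np.array([-3.14027,.000118,1.570825])}
# edges in wrist0
e0=ext("wrist",s0)
print("w0 heel top back",ray([[137,140],[182,131]],26,e0).round(1).tolist(),"thin",ray([[173,217],[214,209]],2,e0).round(1).tolist())
print("w0 black cap",ray([[323,251]],50,e0).round(1).tolist())
for n in("scene","side"):
    g=np.load(n+"0.npz");ee=ext(n)
    M=mask(g["im"],"orange");v,u=np.nonzero(M);fit(dep(np.c_[u,v],g["d"],ee),n)
es=ext("scene");g=np.load("scene0.npz")
print("scene heel top back",ray([[296,207],[313,213]],26,es).round(1).tolist(),"thin",ray([[278,233],[294,243]],2,es).round(1).tolist())
for uv in[(340,269),(173,330),(246,382)]: print(uv,ray(uv,50,es).round(1),dep(uv,g["d"],es).round(1))
e2=ext("side");g=np.load("side0.npz")
print("side heel",ray([[290,222],[303,214]],26,e2).round(1).tolist(),"thin",ray([[309,247],[323,239]],2,e2).round(1).tolist())
for uv in[(378,226),(378,340),(442,311)]: print(uv,ray(uv,50,e2).round(1),dep(uv,g["d"],e2).round(1))
b=mask(g["im"],"blue")*0
h=cv2.cvtColor(g["im"],cv2.COLOR_RGB2HSV);b=cv2.inRange(h,(105,120,60),(130,255,255))
for mm,st,c in comps(b,60): print("side blue",st,c.round(1),ray(c,91,e2).round(1))
```

```text
[[291, 156], [256, 163], [273, 222], [306, 216]]
w1 heeltop n 513 [531.7  49.8  33. ]
  rect [543.8  30.1] [171.4  90. ] 81.0
w0 heel top back [[501.6, 52.4, 26.0], [558.0, 63.1, 26.0]] thin [[520.3, -53.9, 2.0], [578.6, -42.2, 2.0]]
w0 black cap [[729.3, -83.2, 50.0]]
scene heeltop n 136 [579.1  53.5  38.3]
  rect [ 745.4 -262.5] [313.  733.1] 15.8
side heeltop n 84 [525.5  35.6  35.3]
  rect [ 459.8 -308.5] [755.6  90.1] 76.0
scene heel top back [[508.1, 49.8, 26.0], [558.4, 55.5, 26.0]] thin [[517.2, -36.2, 2.0], [571.5, -41.5, 2.0]]
(340, 269) [[728.8 -88.   50. ]] [[729.1 -88.6  50.6]]
(173, 330) [[ 568.6 -381.2   50. ]] [[ 569.4 -381.6   51.2]]
(246, 382) [[ 736.6 -375.7   50. ]] [[ 737.4 -376.4   51.9]]
side heel [[500.5, 41.1, 26.0], [547.1, 56.7, 26.0]] thin [[525.5, -49.7, 2.0], [573.5, -37.9, 2.0]]
(378, 226) [[720.7 -90.1  50. ]] [[720.7 -90.1  50.1]]
(378, 340) [[ 563.2 -382.5   50. ]] [[ 562.5 -383.4   52.5]]
(442, 311) [[ 732.9 -377.4   50. ]] [[ 732.3 -377.9   51.3]]
side blue [257 138  33  22 238] [274.3 150.1] [[540.6 311.1  91. ]]
side blue [330 246  17  14 193] [338.1 252.6] [[ 565.4 -160.3   91. ]]
```

Run:
```python
from h import *
f=np.load("w1.npz");e=ext("wrist",dict(position=f["p"],eef_rot=f["r"]))
H=ray([[256,162.5],[292,155.5]],26,e);T=ray([[273,222.5],[307,216]],2,e)
print(H.round(1).tolist(),T.round(1).tolist())
h=H.mean(0);t=T.mean(0);print(h,t,np.linalg.norm((t-h)[:2]),np.degrees(np.arctan2(*(t-h)[[1,0]])),np.degrees(np.arctan2(*(H[1]-H[0])[[1,0]])),np.degrees(np.arctan2(*(T[1]-T[0])[[1,0]])))
```

```text
[[501.8, 53.5, 26.0], [558.5, 64.3, 26.0]] [[520.3, -53.8, 2.0], [579.7, -41.9, 2.0]]
[530.15531572  58.8969652   26.        ] [550.01676907 -47.82244137   2.        ] 108.55187269816626 -79.45734989914865 10.871607857253908 11.299487213311679
```

```bash
cat >> h.py <<'E'
th=np.radians(-79.2);UX=np.array([np.cos(th),np.sin(th)]);HEEL=np.array([530.3,59.]);FOOT=np.array([558.5,-91.])
ORI=[np.pi,0,np.pi/2+np.radians(10.8)]
def at(k,z=26): p=HEEL+UX*(k-7.5); return [p[0],p[1],z]   # k: advance of pusher face past initial heel
def rd():
    s=env.read_state();F=s["wrist_force"];k=(s["position"][:2]-HEEL)@UX+7.5
    print("t%.1f k%.1f z%.1f Fpush %.2f F"%(s["time"],k,s["position"][2],-F[:2]@UX),F.round(2));return s
E
python3 - <<'E'
from h import *
env.move_pose(at(-35,120),ORI);rd()
env.move_l(at(-35),max_speed=120);rd()
env.move_l(at(-8),max_speed=60);rd()
for k in range(-5,6,2): env.move_l(at(k),max_speed=20);rd()
env.move_l(at(40),max_speed=40);rd()
s=env.read_state();
for n in("wrist","side"):
    im,d=env.get_image(n);cv2.imwrite(f"pics/{n}2.png",im[:,:,::-1]);np.savez(f"{n}2.npz",im=im,d=d,p=s["position"],r=s["eef_rot"])
E
```

```text
t3.3 k-34.4 z120.0 Fpush -0.20 F [ 0.79 -0.06  0.45]
t4.2 k-34.9 z26.6 Fpush -0.55 F [ 0.41 -0.48 -0.  ]
t4.8 k-7.7 z26.0 Fpush -0.18 F [ 0.96 -0.   -0.32]
t5.1 k-5.1 z26.0 Fpush 0.45 F [0.09 0.48 0.84]
t5.3 k-2.9 z26.0 Fpush 0.56 F [ 0.39  0.65 -0.1 ]
t5.6 k-0.9 z26.0 Fpush 0.19 F [-0.56  0.08 -0.82]
t5.8 k1.2 z26.0 Fpush 0.55 F [-0.06  0.55 -0.21]
t6.1 k3.2 z26.0 Fpush 0.11 F [0.67 0.24 0.96]
t6.3 k5.2 z26.0 Fpush 1.22 F [-0.48  1.15 -0.52]
t7.4 k39.8 z26.0 Fpush 0.77 F [0.37 0.86 0.45]
```

View pics/wrist2.png

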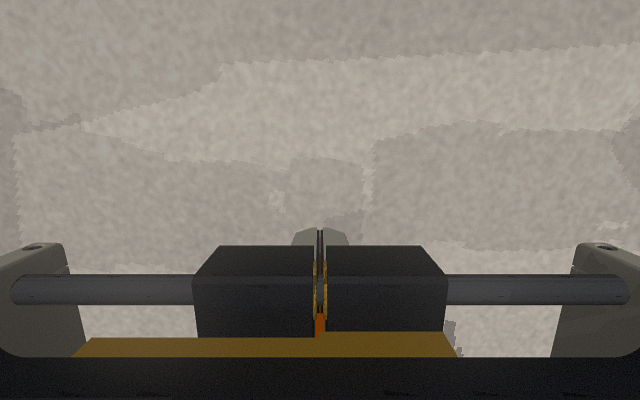

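View pics/side2.png

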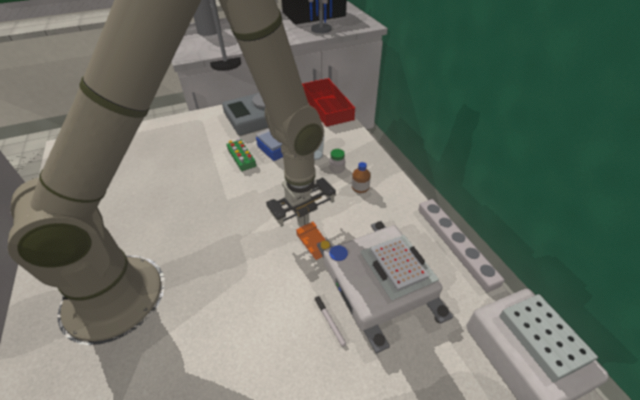

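In the side view the wedge has moved forward and is partly under the yellow cap at (325,244). I check its heading before finishing the push.

Run:
```python
from h import *
f=np.load("side2.npz");e=ext("side")
for m,st,c in comps(mask(f["im"],"orange")):
    cn=max(cv2.findContours(m.astype(np.uint8),0,2)[0],key=cv2.contourArea);print(st.tolist(),cv2.approxPolyDP(cn,1.5,True)[:,0].tolist())
a=f["im"][205:275,275:365];cv2.imwrite("pics/s2c.png",cv2.resize(a[:,:,::-1],None,fx=8,fy=8,interpolation=2))
```

```text
[297, 223, 28, 35, 439] [[312, 223], [297, 231], [310, 251], [317, 257], [320, 255], [315, 243], [319, 240], [324, 240]]
```

View pics/s2c.png

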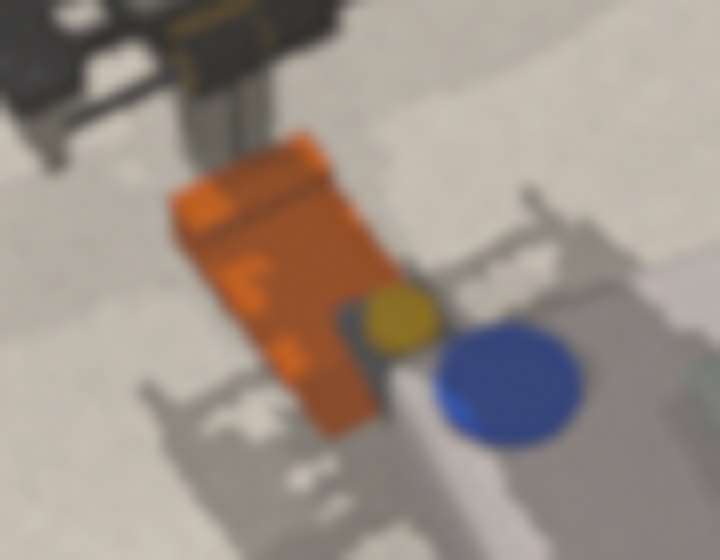

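Run:
```python
from h import *
e=ext("side")
print(ray([[316.5,258.5]],2,e),ray([[296.5,231.5],[312.5,222.5]],26,e), "pred thinleft", HEEL+UX*150-np.array([.982,.187])*30,"heel",HEEL+UX*40)
```

```text
[[530.55980462 -95.32089975   2.        ]] [[506.11640862  -1.02562077  26.        ]
 [561.31618367  13.64666462  26.        ]] pred thinleft [528.94719719 -93.95308761] heel [537.79525258  19.70850997]
```

```bash
cat >> h.py <<'E'
def fav(n=6):
    F=[]
    for _ in range(n): env.hold(0.02);F.append(env.read_state()["wrist_force"])
    F=np.mean(F,0);return -F[:2]@UX,F
E
python3 - <<'E'
from h import *
env.move_l(at(78),max_speed=40);rd()
for k in np.arange(79.5,89,1.5):
    env.move_l(at(k),max_speed=15); s=env.read_state();p,F=fav()
    print("t%.1f k%.1f act%.1f Fp %.2f"%(s["time"],k,(s["position"][:2]-HEEL)@UX+7.5,p),F.round(2))
    if p>6:break
im,d=env.get_image("side");cv2.imwrite("pics/s3.png",cv2.resize(im[205:275,275:365,::-1],None,fx=8,fy=8,interpolation=2))
im,d=env.get_image("scene");cv2.imwrite("pics/sc3.png",cv2.resize(im[190:340,200:400,::-1],None,fx=4,fy=4,interpolation=2))
E
```

```text
t8.6 k77.8 z26.0 Fpush 1.33 F [0.54 1.45 0.81]
t8.8 k79.5 act79.3 Fp 1.15 [-0.02  1.17 -0.15]
t9.2 k81.0 act80.6 Fp 3.93 [-0.62  3.89  0.42]
t9.5 k82.5 act81.9 Fp 5.18 [-1.03  5.08  0.55]
t9.9 k84.0 act82.9 Fp 6.74 [-1.46  6.59  0.85]
```

View pics/s3.png

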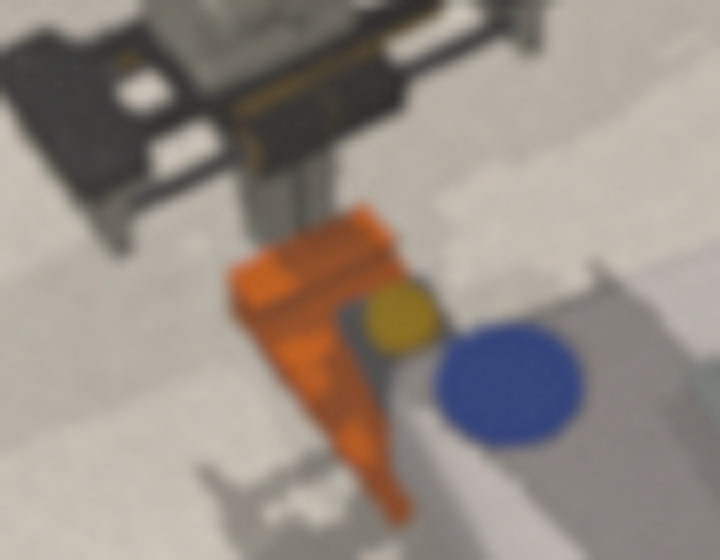

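View pics/sc3.png

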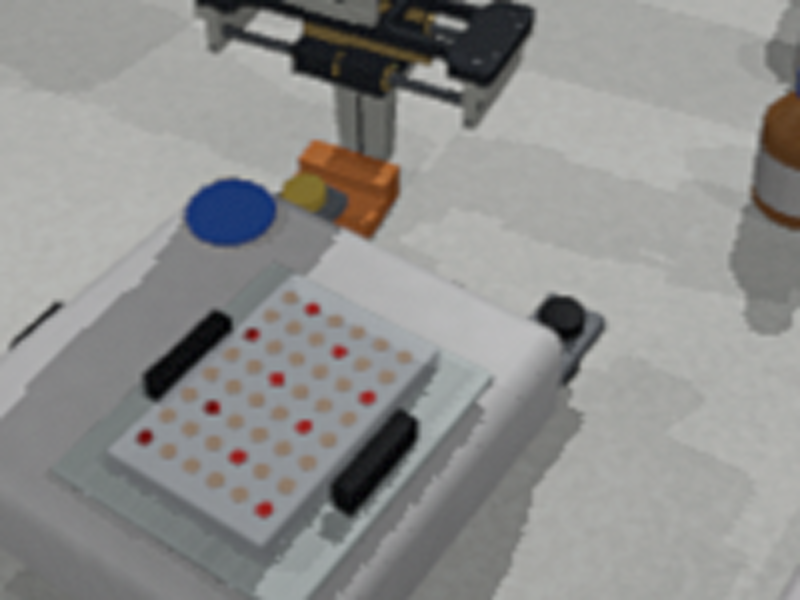

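The wedge met the foot at about k=80, and the cap has not moved. I push it about 1.3 mm further, to mid-window, then release it and check.

Run:
```python
from h import *
for k in (85.2,):
    env.move_l(at(k),max_speed=15); s=env.read_state();p,F=fav()
    print("t%.1f k%.1f act%.1f Fp %.2f"%(s["time"],k,(s["position"][:2]-HEEL)@UX+7.5,p),F.round(2))
env.move_l(at(60),max_speed=50);rd();print(fav())
env.move_l(at(0,130),max_speed=200);env.hold(.2)
s=rd()
for n in("side","scene"):
    im,d=env.get_image(n);np.savez(f"{n}4.npz",im=im,d=d)
    e=ext(n)
    g=np.load(n+"0.npz")
    for nm,I in(("before",g["im"]),("now",im)):
      h=cv2.cvtColor(I,cv2.COLOR_RGB2HSV)
      for col,lo,hi,z in(("y",(18,150,90),(32,255,255),50),("b",(105,120,60),(130,255,255),91)):
        for m,st,c in comps(cv2.inRange(h,lo,hi),40):
            p=ray(c,z,e)[0]
            if abs(p[0]-565)<30 and -190<p[1]<-60: print(n,nm,col,c.round(1),p.round(1))
im=np.load("side4.npz")["im"];cv2.imwrite("pics/s4.png",cv2.resize(im[205:275,275:365,::-1],None,fx=8,fy=8,interpolation=2))
im=np.load("scene4.npz")["im"];cv2.imwrite("pics/sc4.png",cv2.resize(im[190:340,200:400,::-1],None,fx=4,fy=4,interpolation=2))
```

```text
t10.3 k85.2 act83.5 Fp 8.70 [-1.54  8.56  1.19]
t11.1 k60.1 z26.0 Fpush -0.49 F [-0.38 -0.57 -0.48]
(np.float64(0.06583313123606647), array([0.20833076, 0.10676146, 0.26052048]))
t12.1 k0.7 z128.9 Fpush -0.19 F [ 0.18 -0.16  0.05]
side before y [324.4 244.1] [556.  -92.2  50. ]
side before b [338.1 252.6] [ 565.4 -160.3   91. ]
side now y [324.6 244.1] [556.5 -92.4  50. ]
side now b [338.2 252.9] [ 565.1 -161.1   91. ]
scene before y [275.8 237.6] [559.6 -91.8  50. ]
scene before b [257.2 242.6] [ 569.1 -160.    91. ]
scene now y [276.2 237.2] [559.2 -90.3  50. ]
scene now b [257.2 242.6] [ 569.1 -160.    91. ]
```

View pics/s4.png

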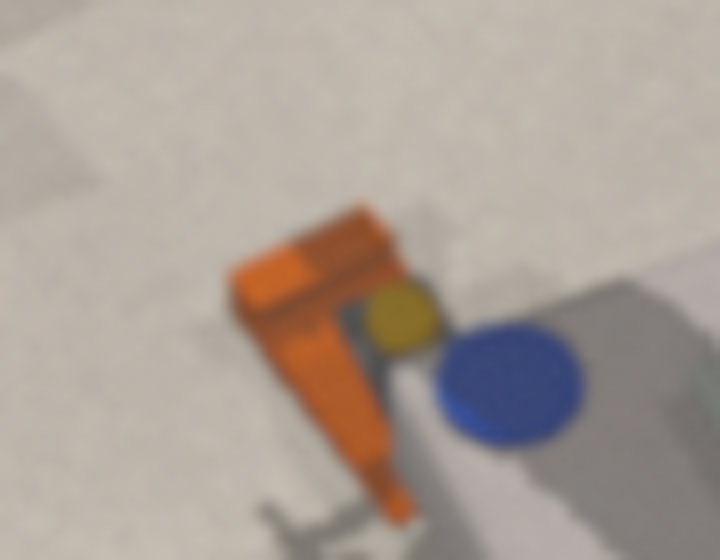

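View pics/sc4.png

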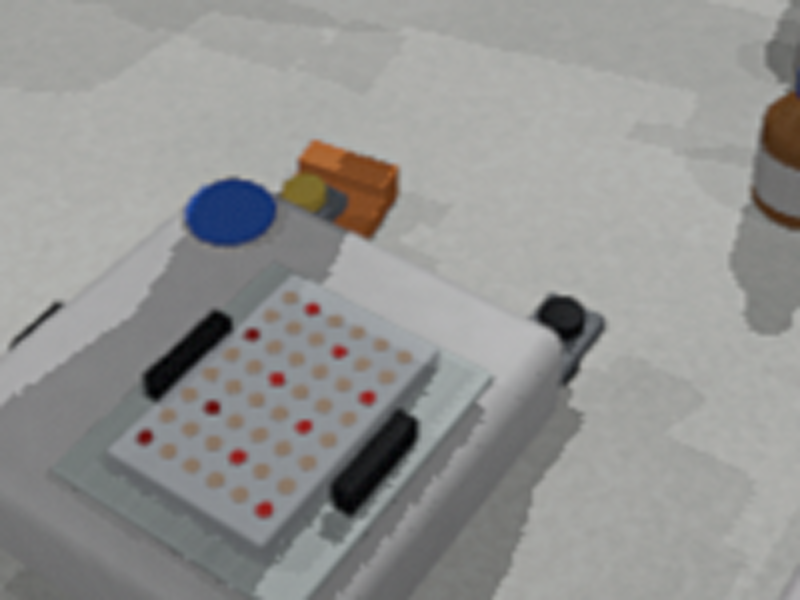

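The wedge stayed put when released. I compare the heel position in the images with the foot, to tell whether the force came from the foot or from the thin end hitting something.

Run:
```python
from h import *
R=env.read_state()
im,d=env.get_image("wrist");e=ext("wrist",R);cv2.imwrite("pics/w4.png",im[:,:,::-1]);np.savez("w4.npz",im=im,p=R["position"],r=R["eef_rot"])
for n,I,e in(("wrist",im,e),("side",np.load("side4.npz")["im"],ext("side")),("scene",np.load("scene4.npz")["im"],ext("scene"))):
  for m,st,c in comps(mask(I,"orange"),60):
    cn=max(cv2.findContours(m.astype(np.uint8),0,2)[0],key=cv2.contourArea);a=cv2.approxPolyDP(cn,1.5,True)[:,0]
    print(n,st.tolist(),[(q.tolist(),ray(q,26,e)[0,:2].round(0).tolist(),ray(q,2,e)[0,:2].round(0).tolist()) for q in a])
print("pred heel centre",HEEL+UX*83.5,"corners",HEEL+UX*83.5-np.array([.982,.187])*30,HEEL+UX*83.5+np.array([.982,.187])*30,"thinL",HEEL+UX*193.5-np.array([.982,.187])*30)
```

```text
wrist [610, 169, 30, 51, 1093] [([638, 169], [796.0, 149.0], [823.0, 151.0]), ([633, 173], [793.0, 145.0], [820.0, 147.0]), ([632, 171], [791.0, 147.0], [818.0, 148.0]), ([615, 185], [782.0, 132.0], [808.0, 132.0]), ([614, 189], [783.0, 129.0], [809.0, 129.0]), ([616, 190], [785.0, 128.0], [811.0, 128.0]), ([610, 200], [784.0, 119.0], [810.0, 117.0]), ([612, 203], [787.0, 117.0], [813.0, 115.0]), ([610, 209], [788.0, 111.0], [814.0, 109.0]), ([614, 216], [794.0, 105.0], [821.0, 103.0]), ([617, 215], [796.0, 107.0], [823.0, 104.0]), ([618, 217], [798.0, 105.0], [825.0, 103.0]), ([620, 215], [799.0, 107.0], [826.0, 105.0]), ([620, 217], [800.0, 106.0], [827.0, 103.0]), ([625, 216], [804.0, 107.0], [831.0, 105.0]), ([627, 218], [806.0, 106.0], [834.0, 103.0]), ([629, 216], [807.0, 108.0], [835.0, 106.0]), ([632, 219], [811.0, 106.0], [840.0, 103.0]), ([634, 215], [811.0, 110.0], [840.0, 107.0]), ([637, 218], [815.0, 108.0], [844.0, 105.0]), ([639, 217], [817.0, 109.0], [845.0, 106.0])]
wrist [315, 313, 9, 25, 160] [([322, 313], [552.0, -44.0], [556.0, -61.0]), ([317, 313], [547.0, -45.0
[... 569 characters left out ...]
524.0, -45.0]), ([321, 263], [530.0, -130.0], [536.0, -114.0]), ([322, 258], [539.0, -116.0], [545.0, -100.0]), ([315, 244], [539.0, -64.0], [545.0, -46.0])]
scene [275, 226, 24, 23, 272] [([278, 226], [519.0, -37.0], [500.0, -16.0]), ([275, 230], [523.0, -52.0], [504.0, -32.0]), ([276, 232], [529.0, -57.0], [511.0, -36.0]), ([288, 239], [568.0, -59.0], [551.0, -39.0]), ([285, 245], [575.0, -79.0], [558.0, -60.0]), ([291, 248], [592.0, -79.0], [576.0, -59.0]), ([298, 238], [585.0, -43.0], [569.0, -22.0]), ([298, 232], [572.0, -26.0], [555.0, -4.0])]
pred heel centre [545.94633977 -23.02098544] corners [516.48633977 -28.63098544] [575.40633977 -17.41098544] thinL [ 537.09828437 -136.68258302]
```

View pics/w4.png

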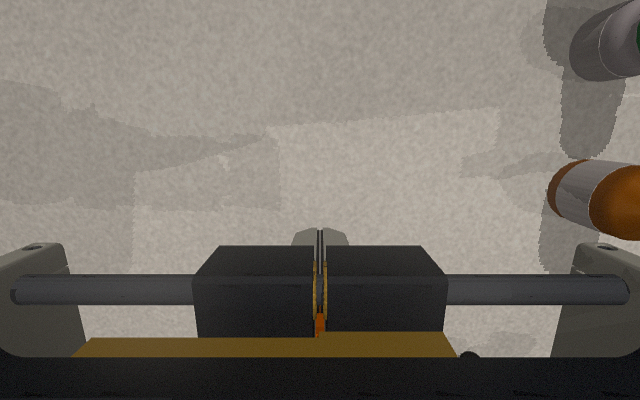

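Scene and side both give about 61 mm from heel to foot. The force onset suggests about 63.5 mm. The seated range is 60–65 mm, so both agree it is seated, and the cap's lateral offset is small. Next I press the pad.

Run:
```python
from h import *
o=[np.pi,0,np.pi/2+.03];X,Y=567.3,-160.2
env.move_l([X,Y,170],ori=o,max_speed=150)
env.move_l([X,Y,116],max_speed=60);print(rd()["position"],fav()[1])
z=114.
while z>100:
    env.move_l([X,Y,z],max_speed=10);F=fav(4)[1];s=env.read_state();print(round(s["time"],1),z,s["position"].round(1),F.round(2))
    if F[2]>8:break
    z-=0.7 if F[2]<1.5 else .5
for _ in range(5): env.hold(.22);print(fav(3)[1].round(2),env.read_state()["position"][2].round(2))
for n in("scene","side"):
    im,d=env.get_image(n);np.savez(f"{n}5.npz",im=im,d=d)
cv2.imwrite("pics/s5.png",cv2.resize(im[130:350,260:500,::-1],None,fx=2.7,fy=2.7,interpolation=2))
```

```text
t15.0 k229.9 z116.3 Fpush -0.04 F [ 0.19 -0.01 -0.47]
[ 567.51902122 -160.29058805  116.26684156] [ 0.05425579 -0.01677616  0.30940452]
15.5 114.0 [ 567.3 -160.2  114. ] [0.41 0.12 0.21]
15.9 113.3 [ 567.3 -160.2  113.3] [-0.37 -0.1   0.32]
16.2 112.6 [ 567.3 -160.2  112.6] [ 0.12 -0.53 -0.37]
16.5 111.89999999999999 [ 567.3 -160.2  111.9] [ 0.51  0.15 -0.  ]
16.8 111.19999999999999 [ 567.3 -160.2  111.2] [-0.06 -0.11 -0.15]
17.1 110.49999999999999 [ 567.3 -160.2  110.5] [-0.01  0.18 -0.03]
17.4 109.79999999999998 [ 567.4 -160.2  109.9] [-0.38 -0.05  2.69]
17.8 109.29999999999998 [ 567.4 -160.2  109.9] [-1.88  0.51  8.18]
[-1.82  0.35  7.91] 109.85
[-1.7   0.39  8.32] 109.86
[-1.27  0.14  8.18] 109.84
[-1.96  0.75  7.63] 109.84
[-1.64  0.46  8.15] 109.86
```

View pics/s5.png

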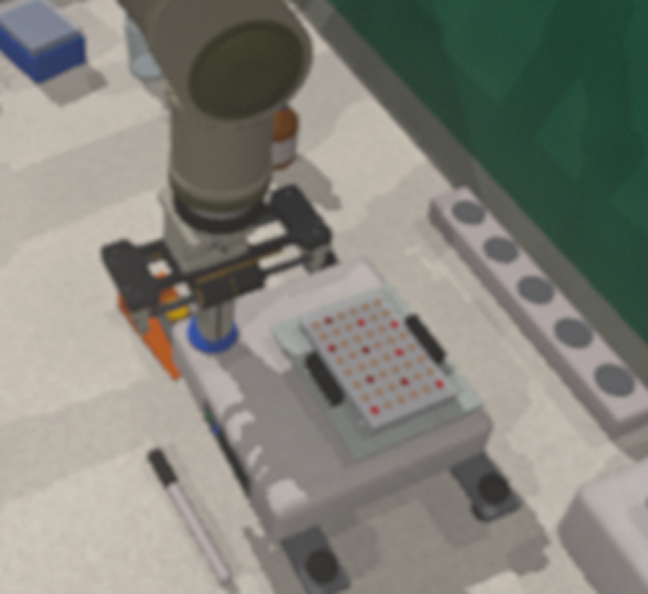

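The fingertip is centred on the blue pad. The height stayed at 109.85 mm, which matches a 91 mm pad, while the force rose from 2.7 to 8 N, so nothing gives. Backing away now.

Run:
```python
from h import *
env.move_l([567.3,-160.2,130],max_speed=40);env.move_l([600,40,300],max_speed=200);env.hold(.5);rd()
for n in("side","scene"):
    im,d=env.get_image(n);e=ext(n);np.savez(f"{n}6.npz",im=im,d=d)
    h=cv2.cvtColor(im,cv2.COLOR_RGB2HSV)
    for col,lo,hi,z in(("y",(18,150,90),(32,255,255),50),("b",(105,120,60),(130,255,255),91)):
        for m,st,c in comps(cv2.inRange(h,lo,hi),40):
            p=ray(c,z,e)[0]
            if abs(p[0]-565)<30 and -190<p[1]<-60: print(n,col,c.round(1),p.round(1))
    a=np.load(n+"4.npz")["im"];print("orange shift vs before press",[c.round(1).tolist() for I in(a,im) for m,st,c in comps(mask(I,"orange"),60)])
    cv2.imwrite(f"pics/{n}6.png",im[:,:,::-1])
```

```text
t21.8 k39.3 z300.0 Fpush 0.76 F [-0.74  0.64  0.78]
side y [324.6 243.8] [556.8 -91.3  50. ]
side b [338.2 252.6] [ 565.6 -160.2   91. ]
orange shift vs before press [[312.1, 238.2], [315.8, 252.6], [313.4, 237.6], [316.7, 254.3]]
scene y [276.  237.2] [559.  -90.5  50. ]
scene b [257.2 242.5] [ 568.9 -159.8   91. ]
orange shift vs before press [[288.2, 235.6], [288.3, 235.7]]
```

View pics/side6.png

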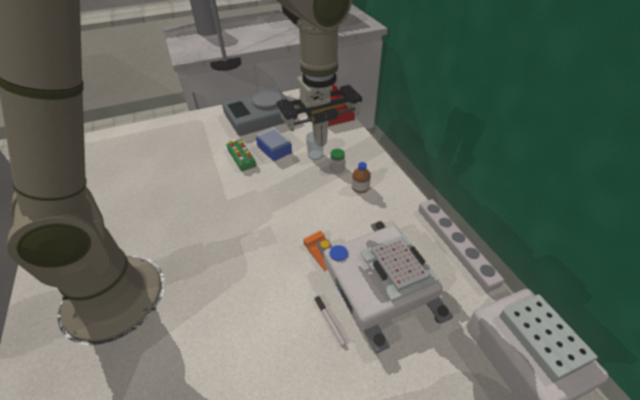

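The wedge sits under the foot at (325,244), and the shaker and the other things stand where they were. The scene-view wedge centroid shifted only 0.1 px across the press.

```bash
python3 -c "
from plant import env
env.job_done()"
```

```text
the job is handed in; nothing more can be done
```

I pushed the wedge thin end first under the yellow foot, released it, pressed the blue pad at about 8 N for just over a second, then backed away and handed the job in at about 22 s. No verdict was reported.

**Wedge seating:**
- Push force jumped from about 1 N to 4 N when the wedge met the foot, and I pushed about 3.5 mm further, to 8.7 N.
- The cameras put the heel about 61 mm from the foot, and the force onset gives about 63.5 mm. Both are inside the 60–65 mm seated range.
- Contact came about 5 mm earlier than my vision estimate. I think the fingers are thicker than I assumed, or the camera calibration is slightly off. The thin end is also hidden under the housing, so I could not see its contact with the foot directly.

**Press check:** The pad height stayed at about 109.85 mm at the tool while the force rose from 2.7 to 8 N, so there was no rocking.

**Final pictures:**
- The cap and pad moved less than about 2 mm from the start.
- In the scene view, the wedge centroid shifted only 0.1 px after the press. The side view's wedge outlines shifted by about 1–2 px, which I put down to changed shadows from the arm.
- The other objects looked undisturbed, though I checked them by eye only. I did not measure shaker tilt separately.

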